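# Start a coach screw with the socket driver

### The job

Take the square-socket hand driver, seat it on the head of the coach screw that stands proud in the backboard, and push down firmly while turning clockwise so the screw bites and sinks at least 3 mm. Do not let it spin without biting and do not ram it; leave the driver standing on the screw, let go, and leave the other things alone.

Things in the scene. Friction and masses are not known exactly. Their poses are not given: they have to be found in the camera images.
- driver_grip (a point): Centre of the handle of the loose hand driver (about 250 g, 109 mm tall), which starts upright on the bench, standing on its socket. The handle is a black block 60 mm long (this point's x) by 24 mm thick (y, pinch it so) by 45 mm tall (z up). This point is 86.5 mm above the driver's lower end. Below the handle: a 16 mm round shank 40 mm long, then the steel socket, 31 mm square.
- driver_mouth (a point): Centre of the driver's lower end, the mouth of its socket: a square hole 20 mm wide and 14 mm deep, sides parallel to the handle's x and y (same axes), with a mouth that flares about 2 mm to each side.
- screw_top (a point): Centre of the head's top of the coach screw to be driven. Head 18 mm square (sides along this point's x and y, which turn with it; the socket fits in any quarter turn), 12 mm tall, on an upright 10 mm shank. At the start 63 mm above the bench, its shank 29 mm clear of the bracket. With the socket fully seated the mouth is 14 mm below this point.
- screw: The same coach screw (head and shank) as a solid; its origin is on its axis 59 mm below the head's top. Only the driver may push or turn it.
- screw_depth (a joint): How far the screw has sunk, m: 0 at the start, growing downward, at most 0.014. Turned clockwise it sinks 8 mm a turn (half a turn: 4 mm), but only while the driver pushes down with more than about 16 N (19 to 24 N is right; over 30 N rams it); with less it spins on the spot. The push must follow it down. It stays where it is left.
- screw_turn (a joint): How far the screw has been turned, rad; 0 at the start, growing clockwise seen from above; unlimited. Turning takes about 0.1 N m.
- panel: Fixed wooden backboard 200 (x) by 160 (y) by 18 mm on the bench, origin under its centre. On it an aluminium bracket foot 150 by 40 by 4 mm along x, with an upstand on its +y edge, top 36 mm above the bench. On the foot's centre line (y = 0): the screw to drive at x = -35 mm; at x = +45 mm a like screw already home (top 36 mm above the bench).
- driver: The loose driver as a whole; origin at the centre of its lower end, z up along its axis.
- screw_tub: Bystander: yellow open tub of screws, 100 by 140 by 50 mm, origin under its centre.
- cable_reel: Bystander: small grey reel of black cable, 90 mm across, 60 mm tall, lying flat, origin under its centre.
- wrench: Bystander: steel wrench lying flat on the bench.
Things that resemble listed ones, but are neither listed nor needed, are in the scene too. There is more than one size of the driver; the job needs the largest.

How it is judged (in metres and radians):
On the way, in this order (a step that is already met when the one before it is completed fails the run):
1. the driver's socket is pushed down over the screw's head, which has not yet sunk (z of driver_mouth in the frame of screw_top below -0.011 m and horizontal distance between driver_mouth and screw_top below 0.005 m and value of joint screw_depth below 0.0015 m), for 0.1 s.
2. the screw has bitten and sunk 3 mm with the driver on it (value of joint screw_depth above 0.003 m and z of driver_mouth in the frame of screw_top below -0.009 m), for 0.1 s.
At the end, for the whole second after the job is handed in: The screw has sunk at least 3 mm; the released driver stands at rest on its head, its mouth at least 9 mm below the head's top, within 6 mm of its axis and within 0.2 rad of upright (all of step 2 and horizontal distance between driver_mouth and screw_top below 0.006 m and angle between driver_grip's own z axis and vertical below 0.2 rad and linear speed of driver below 0.02 m/s and contact force between the fingers and driver below 0.3 N); the robot touches nothing.
It fails at once if the screw spins without biting: turned more than 1.2 rad before it has sunk 0.6 mm, or more than 5 rad before it has sunk 3 mm ((value of joint screw_turn above 1.2 rad and value of joint screw_depth below 0.0006 m) or (value of joint screw_turn above 5 rad and value of joint screw_depth below 0.003 m)).
It fails at once if the driver rams the screw with more than 40 N in all (push and side loads) (contact force between driver and screw above 40 N).
It fails at once if the screw is hammered or forced in without turning: sunk 2 mm before it has turned 0.8 rad (value of joint screw_depth above 0.002 m and value of joint screw_turn below 0.8 rad).
It fails at once if the gripper pushes on the screw itself, or hard on the backboard or bracket (contact force between the fingers and screw above 2 N or contact force between the fingers and panel above 10 N).
It fails at once if a bystander is shoved more than 30 mm (distance of any of screw_tub, cable_reel, wrench from where it was at the start of the episode above 0.03 m).
It also fails if it takes over 72 s, if anything falls off the work surface, if the arm or the gripper's body presses on something with over 40 N, if the wrist force passes 120 N, or if a joint passes its speed limit or range.

### The arm

A 7-joint arm with a two-finger parallel gripper is mounted at the origin on the work surface. World frame = base frame: x ahead of the robot, y to its left, z up, the work surface at z = 0. Lengths are in mm, angles in rad, forces in N, time in s.
With the tool pointing down it reaches from about 425 to 825 mm from the base axis. Payload 3.6 kg.
Tool frame: the origin (TCP) lies midway between the tips of the shut fingers; the grasp point (between the pads) lies 19 mm behind it; z points along the fingers, y is the line along which they close (so a half turn about z gives the same grasp; the last joint's range is limited). The gripper opens to 93 mm and grips with 3 to 60 N. Pads are 15 mm wide; open, the fingers measure 128 mm over their backs; the gripper's body (75 mm by 188 mm) begins 65 mm behind the grasp point.
Start: joints at [-1.373, 0.615, -0.013, 1.423, 0.008, 1.103, -0.04], TCP at [144.225, 633.765, 185.04] pointing down, gripper open.
Joint ranges: [-3.12, 3.12], [-0.3, 2.06], [-1.34, 1.32], [0.26, 2.42], [-1.36, 4.5], [0.01, 1.98], [-2.84, 2.84]. Speed limits (rad/s): [2.79, 2.79, 3.14, 3.14, 3.14, 3.14, 3.14].

### API

Orientations are given as a unit quaternion [x, y, z, w].
In Python, from plant import get_obs, imaging, manip, spotter gives the robot as it stands. The module is installed in compiled form; this text tells all that it offers.
- The arm moves only by the shell command python3 -m inch 'ROWS' [FORCE]. ROWS is JSON, a list of rows, each a list of 3 entries, a list of its own where there are three numbers: the shift along the tool's x, y, z in m, then the turn, a rotation vector about the tool's x, y, z in rad, then the opening, from 0 (shut) to 1 (fully open). A call has 1 to 5 rows; each row shifts and turns the commanded pose from where the row before left it, along the tool's axes as they then stand; what a row does not reach is not made up. A row lasts 1/10 s, in which the tool goes at most 50 mm and 8.59 degrees, less where a joint would pass 70% of its speed; a pose out of reach is approached as far as the arm can. A call with a gripper value outside its range is refused whole. The fingers move at their own pace and stop on an object; FORCE is the grip in N (left out, the last holds). Time passes only in rows, so rows that do not move let the fingers close. It gives the time, the measured TCP pose, the force, the opening and the grip force at its end, in the units of the state.
- get_obs(): the state, without advancing time (a new reading comes with each control period).
- imaging.grab_frame(name): name is "scene" or "top"; returns a dict with "color" (384x512x3 uint8, blue, green, red), "intrinsics" (3x3 intrinsics, pixels), "R" (3x3) and "t" (3): a world point X has camera coordinates R X + t. Camera axes: x right, y down, z forward; pixel columns grow to the right and rows downward; lengths in mm; the calibration is good to about 2 mm. A picture is of the moment at which its call begins. There is no depth.
- manip.close_job(): hands the job in; it is judged then, once.
Trained networks look in a picture, given as the dict that the camera call returned (one of the last four; its "shot" number tells which), for a name from the list of things; names that differ only in an ending like _2 or _b are one class to them, and where a whole thing is asked for, a point or a joint stands for the part that bears it (a point fixed in the world has none). Each returns a list of dicts, best first, with "conf" (0 to 1); they miss things now and then, are a little off and sometimes report something else, mostly with a low value. They report only what shows in the picture. A call takes as long as a camera call. They do not tell look-alikes from the thing itself.
- spotter.masks_of(picture, query): "region" (384x512 bool, what is visible of it) and "centre" ([column, row] in pixels, amid what is visible of it).
The state is a dict: "t": time; "joint_positions": joint angles; "dq": joint speeds; "joint_torque": joint torques, N m; "eef_pos": TCP position; "tcp_rot": TCP orientation; "contact_force": force on the tool from outside, world axes, zero at the start; "torque": the same for the moment, N m; "gripper_width": opening from 0.0 (shut) to 1.0 (fully open); "finger_force": force on a finger pad.
Only numpy, scipy, OpenCV 4.12 (cv2) and the standard library are available. Lean on these libraries where they do the work, as an engineer would, in place of code of your own. Each camera call takes 0.05 s, during which the arm holds its last target. There are 200 camera calls.

## Working session

There is one attempt and no reset: what is moved stays moved. The work goes in short steps, Python scripts to look and compute and a shell command to move; the robot and the scene stay as the last step left them, time stands still between calls to the robot, and variables do not carry over. Pictures are saved under pics/ and viewed, at most 10 in all, crops included, and the job is handed in when it is done.

```bash
mkdir -p pics; cat > h.py <<'E'
import numpy as np, cv2, json
from plant import get_obs, imaging, manip, spotter
from scipy.spatial.transform import Rotation as Rn
def proj(p,X):
    c=p["R"]@np.asarray(X,float)+p["t"]; u=p["intrinsics"]@c; return u[:2]/u[2]
def ray(p,uv):
    d=p["R"].T@np.linalg.solve(p["intrinsics"],[uv[0],uv[1],1.]); return -p["R"].T@p["t"],d
def atz(p,uv,z):
    o,d=ray(p,uv); return o+d*(z-o[2])/d[2]
def tri(p1,u1,p2,u2):
    (a,d),(b,e)=ray(p1,u1),ray(p2,u2)
    s=np.linalg.lstsq(np.c_[d,-e],b-a,rcond=None)[0]
    P,Q=a+d*s[0],b+e*s[1]; return (P+Q)/2,np.linalg.norm(P-Q)
E
python3 - <<'E'
from h import *
np.set_printoptions(precision=1,suppress=True)
P={n:imaging.grab_frame(n) for n in("scene","top")}
for n,p in P.items():
    im=p["color"].copy()
    print(n,"cam",-p["R"].T@p["t"],p["intrinsics"][0,0])
    for q in("driver","driver_grip","screw","screw_top","panel","screw_tub","cable_reel","wrench"):
        for r in spotter.masks_of(p,q)[:5]:
            c=r["centre"]; print(q,round(r["conf"],2),np.array(c),r["region"].sum())
    cv2.imwrite(f"pics/{n}0.png",cv2.resize(im,(768,576),interpolation=cv2.INTER_CUBIC))
o=get_obs();print({k:np.round(v,3) for k,v in o.items()})
E
```

```text
scene cam [1027.2 -536.   935.6] 482.6430657818914
driver 0.85 [192.6 193. ] 630
driver 0.68 [182.2 230.8] 428
driver 0.67 [232.1 215.4] 251
driver_grip 0.94 [187.4 229.3] 399
driver_grip 0.84 [191.6 192.4] 637
driver_grip 0.64 [231.3 218.3] 236
driver_grip 0.36 [300.8 245.3] 3409
screw_top 0.6 [249.8 131.3] 80
screw_top 0.55 [193.6 195. ] 593
panel 0.67 [264.4 145.3] 3959
cable_reel 0.94 [353.9 168.3] 1413
wrench 0.82 [227.5 321.3] 809
wrench 0.64 [195.5 195. ] 624
top cam [ 487.    -2.4 1057. ] 486.52250128225324
driver 0.74 [301.8 236.5] 430
driver 0.5 [338.5 224.4] 251
driver 0.47 [294.7 197.8] 203
driver_grip 0.69 [303.3 241.2] 493
driver_grip 0.58 [368.6 139.8] 777
driver_grip 0.51 [339. 225.] 231
driver_grip 0.44 [293. 197.] 181
screw_top 0.41 [179.4 253.3] 75
panel 0.77 [177.9 240.6] 7140
screw_tub 0.75 [268.  123.2] 3317
screw_tub 0.63 [298.7 239.2] 493
screw_tub 0.21 [180.  253.3] 72
cable_reel 0.67 [146.7 133.1] 1658
wrench 0.89 [369.6 137.5] 686
{'t': np.float64(0.9), 'joint_positions': array([-1.4,  0.6, -0. ,  1.4,  0. ,  1.1, -0. ]), 'dq': array([ 0.,  0.,  0., -0.,  0.,  0.,  0.]), 'joint_torque': array([  0. , -45.9,   0.2, -16.6,  -0.1,   0. ,   0. ]), 'eef_pos': array([144.2, 633.8, 185.1]), 'tcp_rot': array([ 0.1,  1. , -0. , -0. ]), 'contact_force': array([-0.3,  0.2,  0.1]), 'torque': array([-0.,  0., -0.]), 'finger_force': np.float64(0.0), 'gripper_width': np.float64(0.999)}
```

View pics/scene0.png

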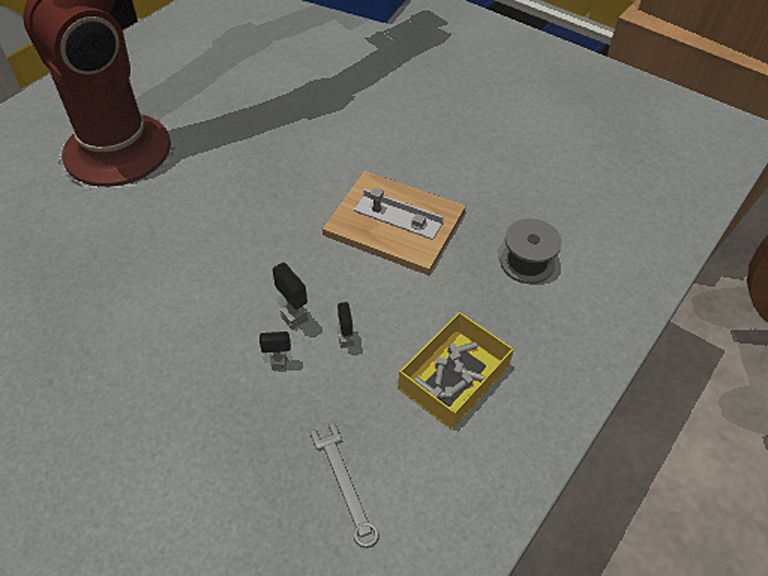

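View pics/top0.png

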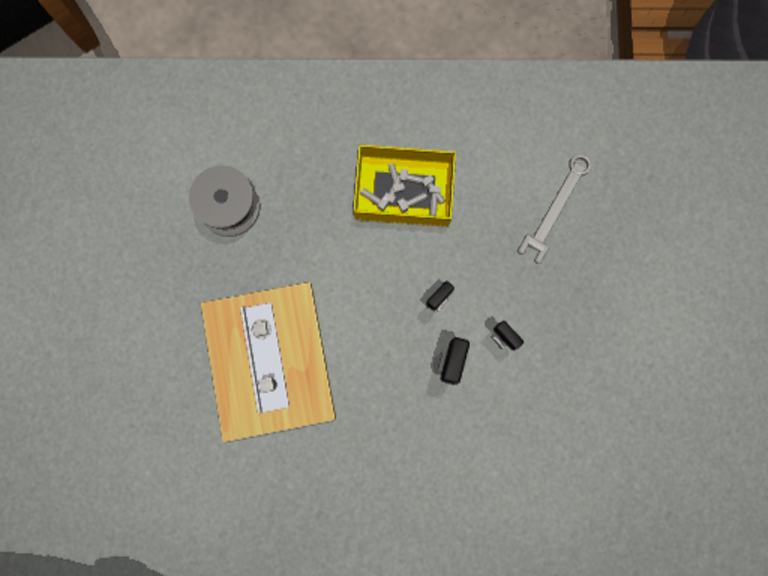

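The largest driver is at about (455,360) in the top picture and (290,290) in the scene picture, with two smaller look-alikes to its right. The proud screw is at (266,384) top and (376,195) scene. Next I fit the handle and look closely at the screw head.

```bash
cat >> h.py <<'E'
from scipy.optimize import minimize
def box(x,y,yaw,z0,z1,lx,ly):
    c,s=np.cos(yaw),np.sin(yaw)
    return np.array([[x+c*a-s*b,y+s*a+c*b,z] for a in(-lx/2,lx/2) for b in(-ly/2,ly/2) for z in(z0,z1)])
S=4
def hullmask(p,pts,shape=(384,512)):
    u=np.array([proj(p,X) for X in pts]); m=np.zeros((shape[0]*S,shape[1]*S),np.uint8)
    cv2.fillConvexPoly(m,cv2.convexHull(((u+.5)*S*16-8).astype(np.int32)),1,shift=4); return m
def dark(p,uv,r=28,thr=60):
    m=(p["color"].max(2)<thr).astype(np.uint8); n,l,st,ce=cv2.connectedComponentsWithStats(m)
    ok=[i for i in range(1,n) if st[i,4]>40]
    i=min(ok,key=lambda i:np.hypot(*(ce[i]-uv))); return (l==i).astype(np.uint8),ce[i]
def fit(fr,masks,x0,L,zfree=True):
    M=[cv2.resize(m,None,fx=S,fy=S,interpolation=cv2.INTER_NEAREST) for m in masks]
    def f(v):
        return sum(1-(h&m).sum()/(h|m).sum() for p,m in zip(fr,M) for h in[hullmask(p,box(v[0],v[1],v[2]/50,v[3]-L[2]/2,v[3]+L[2]/2,L[0],L[1]))])
    best=None
    for dy in(-10,0,10):
        sx=np.array([[x0[0],x0[1],x0[2]*50+dy,x0[3]]]*5,float)
        for i in range(4): sx[i+1,i]+=6
        r=minimize(f,sx[0],method="Nelder-Mead",options=dict(initial_simplex=sx,maxiter=250,xatol=.02,fatol=1e-4))
        if best is None or r.fun<best.fun:best=r
    v=best.x.copy();v[2]/=50;return v,best.fun
E
python3 - <<'E'
from h import *
np.set_printoptions(precision=2,suppress=True)
s,t=imaging.grab_frame("scene"),imaging.grab_frame("top")
ms,cs=dark(s,(192,191)); mt,ct=dark(t,(303,240))
print(cs,ct,ms.sum(),mt.sum()); X,e=tri(s,cs,t,ct); print("grip tri",X,e)
r=cv2.minAreaRect(np.argwhere(mt)[:,::-1].astype(np.float32)); b=cv2.boxPoints(r)
W=np.array([atz(t,q,109) for q in b]); E=[W[1]-W[0],W[2]-W[1]]; l=max(E,key=np.linalg.norm); print([np.linalg.norm(q) for q in E])
y0=np.arctan2(l[1],l[0])
print("fit",fit([s,t],[ms,mt],[X[0],X[1],y0,X[2]],(60,24,45)))
X,e=tri(s,(249.8,131.3),t,(179.4,253.3)); print("screw mask-ish",X,e)
a=cv2.resize(s["color"][100:165,215:315],(800,520),interpolation=cv2.INTER_CUBIC)
cv2.imwrite("pics/s1.png",a)
b=cv2.resize(t["color"][190:290,130:230],(600,600),interpolation=cv2.INTER_CUBIC)
cv2.imwrite("pics/t1.png",b)
E
```

```text
[193.   190.49] [303.06 239.34] 427 349
grip tri [533.88 -91.01  90.1 ] 1.349507799686326
[np.float64(58.98756358381309), np.float64(25.62787890991874)]
fit (array([532.01, -89.71,  -0.32,  84.44]), np.float64(0.3779145277428785))
screw mask-ish [505.07 156.52  60.  ] 4.970450148377347
```

View pics/s1.png

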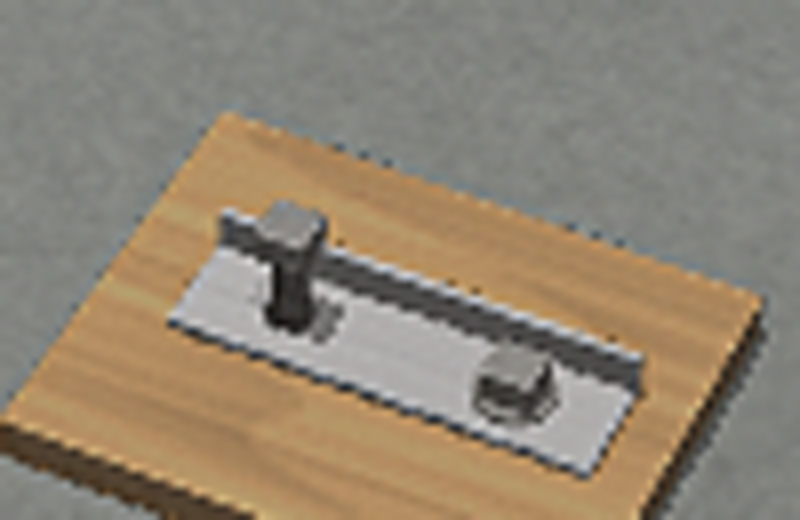

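View pics/t1.png

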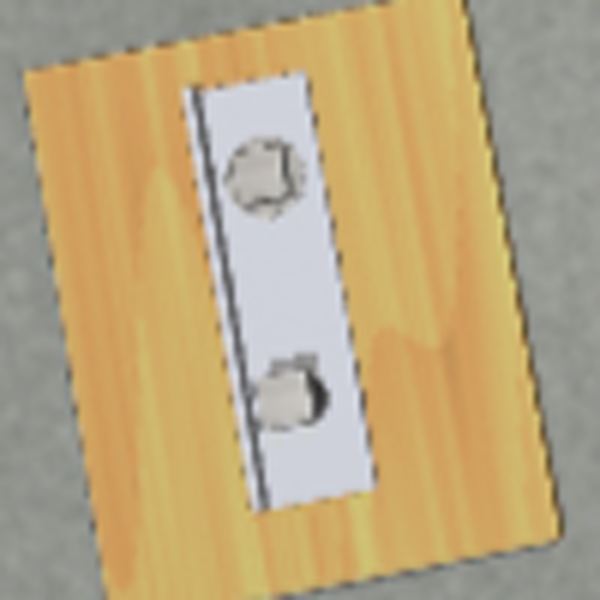

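The proud screw's head shows at about (290,222) in the scene crop and (285,395) in the top crop, turned only slightly from the bracket. I enlarge it further with candidate outlines to get its yaw.

```bash
python3 - <<'E'
from h import *
np.set_printoptions(precision=2,suppress=True)
s,t=imaging.grab_frame("scene"),imaging.grab_frame("top")
def crop(p,u0,v0,w,h,k): 
    a=p["color"][v0:v0+h,u0:u0+w]; a=cv2.normalize(a,None,0,255,cv2.NORM_MINMAX); return cv2.resize(a,(w*k,h*k),interpolation=cv2.INTER_CUBIC)
c=np.vstack([np.hstack([crop(s,240,120,26,20,15),crop(t,168,244,26,20,15)]),np.hstack([crop(s,178,172,39,29,10),crop(t,283,225,39,29,10)])])
cv2.imwrite("pics/c2.png",c); print(c.shape)
# panel pose: hull corners at z=18 in top view via colour
for n,p in(("s",s),("t",t)):
    hsv=cv2.cvtColor(p["color"],cv2.COLOR_BGR2HSV); m=spotter.masks_of(p,"panel")[0]["region"].astype(np.uint8)
    hull=cv2.convexHull(np.argwhere(m)[:,::-1].astype(np.int32)); ap=cv2.approxPolyDP(hull,6,True)[:,0]
    print(n,[ (q,atz(p,q,18)[:2]) for q in ap])
E
```

```text
(590, 780, 3)
s [(array([309, 137], dtype=int32), array([614.5 , 266.28])), (array([285, 183], dtype=int32), array([653.11, 100.36])), (array([215, 155], dtype=int32), array([459.54,  66.35])), (array([243, 114], dtype=int32), array([423.25, 228.97]))]
t [(array([181, 258], dtype=int32), array([497.83, 161.42])), (array([173, 255], dtype=int32), array([504.07, 178.5 ]))]
```

View pics/c2.png

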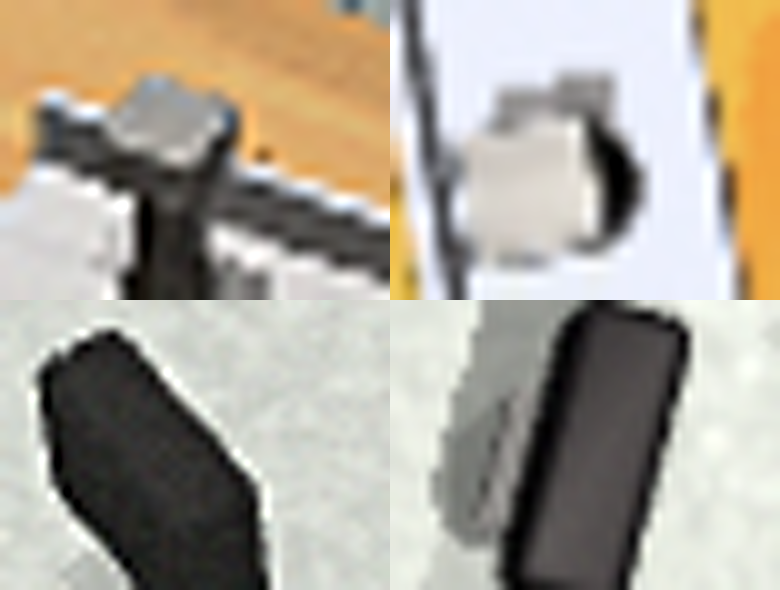

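```bash
cat >> h.py <<'E'
def up(p): return cv2.resize(p["color"],None,fx=S,fy=S,interpolation=cv2.INTER_CUBIC)
def comp(m,uv):
    n,l,st,ce=cv2.connectedComponentsWithStats(m.astype(np.uint8))
    i=min([i for i in range(1,n) if st[i,4]>600],key=lambda i:np.hypot(*(ce[i]/S-uv)))
    h=cv2.convexHull(np.argwhere(l==i)[:,::-1].astype(np.int32)); o=np.zeros(m.shape,np.uint8); cv2.fillConvexPoly(o,h,1); return o
def fit2(fr,M,x0,L):
    def f(v): return sum(1-(h&m).sum()/(h|m).sum() for p,m in zip(fr,M) for h in[hullmask(p,box(v[0],v[1],v[2]/50,v[3]-L[2]/2,v[3]+L[2]/2,L[0],L[1]))])
    sx=np.array([[x0[0],x0[1],x0[2]*50,x0[3]]]*5,float)
    for i in range(4): sx[i+1,i]+=6
    r=minimize(f,sx[0],method="Nelder-Mead",options=dict(initial_simplex=sx,maxiter=300,xatol=.02,fatol=1e-4))
    v=r.x.copy();v[2]/=50;return v,r.fun
def handle(s,t,us,ut,x0):
    M=[comp(up(p).max(2)<88,u) for p,u in((s,us),(t,ut))]
    return fit2([s,t],M,x0,(60,24,45)),M
E
python3 - <<'E'
from h import *
np.set_printoptions(precision=3,suppress=True)
s,t=imaging.grab_frame("scene"),imaging.grab_frame("top")
(v,e),M=handle(s,t,(193,190.5),(303,239.3),[533,-90,-.3,88]); print("handle",v,e)
for k in(0,1): print(" single",k,fit2([[s,t][k]],[M[k]],v,(60,24,45)))
W=[]
for p,u in((s,(264,145)),(t,(178,241))):
    h=cv2.cvtColor(up(p),cv2.COLOR_BGR2HSV); W.append(comp((h[...,0]>8)&(h[...,0]<28)&(h[...,1]>70),u))
pv,e=fit2([s,t],W,[540,165,.18,9],(200,160,18)); print("panel",pv,e)
for k in(0,1): print(" single",k,fit2([[s,t][k]],[W[k]],pv,(200,160,18)))
print("screw from panel",pv[:2]-35*np.array([np.cos(pv[2]),np.sin(pv[2])]))
us,ut=(250.7,127.5),(176.9,256.2)
print("screw tri",tri(s,us,t,ut),atz(s,us,63),atz(t,ut,63))
E
```

```text
handle [532.82  -89.837  -0.279  79.818] 0.6927088085504247
 single 0 (array([543.266, -95.358,  -0.204,  77.992]), np.float64(0.4533585743194726))
 single 1 (array([532.716, -89.95 ,  -0.276,  80.875]), np.float64(0.22528527849960456))
panel [535.432 169.355   0.196  12.247] 0.014778438012724049
 single 0 (array([532.657, 172.652,   0.198,   7.476]), np.float64(0.0032705285493211944))
 single 1 (array([535.506, 169.522,   0.197,   9.097]), np.float64(0.003971337304670586))
screw from panel [501.1   162.552]
screw tri (array([500.777, 162.096,  65.943]), np.float64(0.34989995733106416)) [498.884 164.32   63.   ] [500.943 162.71   63.   ]
```

```bash
python3 - <<'E'
from h import *
np.set_printoptions(precision=3,suppress=True)
s,t=imaging.grab_frame("scene"),imaging.grab_frame("top")
for a in (50,60,70,80):
    Ms=comp(up(s).max(2)<a,(193,190.5)); Mt=comp(up(t).max(2)<a+10,(303,239.3))
    print(a,Ms.sum()/16,Mt.sum()/16)
    print(fit2([s,t],[Ms,Mt],[533,-90,-.3,88],(60,24,45)),fit2([s],[Ms],[533,-90,-.3,88],(60,24,45)),fit2([t],[Mt],[533,-90,-.3,88],(60,24,45)))
print(up(t).max(2)[239*4,285*4:325*4:4],up(s).max(2)[190*4,175*4:215*4:4])
E
```

```text
50 429.25 407.875
(array([531.966, -89.676,  -0.299,  86.259]), np.float64(0.23920673501909684)) (array([533.123, -91.8  ,  -0.374,  91.222]), np.float64(0.12689321624029526)) (array([533.693, -90.642,  -0.262,  78.029]), np.float64(0.07377398720682304))
60 487.1875 419.375
(array([531.785, -89.951,  -0.306,  84.113]), np.float64(0.20894490579136782)) (array([535.556, -94.47 ,  -0.384,  91.094]), np.float64(0.09520340012143291)) (array([532.359, -89.814,  -0.267,  85.161]), np.float64(0.06281477336317853))
70 506.875 432.125
(array([532.399, -90.003,  -0.297,  82.892]), np.float64(0.2050875584324635)) (array([535.025, -93.843,  -0.375,  89.701]), np.float64(0.0985631160194751)) (array([531.998, -89.315,  -0.271,  89.591]), np.float64(0.06342465753424653))
80 737.75 543.3125
(array([532.809, -90.076,  -0.299,  81.202]), np.float64(0.5774588218737633)) (array([540.469, -97.857,  -0.352,  90.824]), np.float64(0.31746031746031744)) (array([532.193, -89.275,  -0.258,  89.415]), np.float64(0.2288418708240535))
[154 153 155 121  90  82  81  85  64  76  97  91  46  14  16  37  53  57
  57  58  59  58  57  55  38  31 106 148 147 155 161 159 154 149 148 152
 152 149 147 147] [136 134 131 129 130 131 137 152  84  23  23  33  32  31  33  33  36  37
  41  40  39  39  37  39  39  36  30  19  77 133 139 133 134 135 134 135
 136 135 134 134]
```

```bash
cat >> h.py <<'E'
def rel(xyz,yaw=None):
    """tool-frame shift (m) to TCP target; tool turn about its z (rad) to bring tool y to azimuth yaw(+pi k/2)"""
    o=get_obs(); R=Rn.from_quat(o["tcp_rot"]).as_matrix()
    print("t",round(float(o["t"]),2),"tcp",np.round(o["eef_pos"],1),"z",np.round(R[:,2],3),"yaz",round(float(np.arctan2(R[1,1],R[0,1])),3),"q",np.round(o["joint_positions"],3))
    print("F",np.round(o["contact_force"],1),"T",np.round(o["torque"],2),"ff",np.round(o["finger_force"],1),"w",np.round(o["gripper_width"],3))
    if xyz is not None: print("tool shift m",np.round(R.T@(np.array(xyz)-o["eef_pos"])/1000,4))
    if yaw is not None:
        a=np.arctan2(R[1,1],R[0,1]); print("turn",np.round([-((yaw-a+k*np.pi/2+np.pi)%(2*np.pi)-np.pi) for k in range(4)],3))
E
python3 -c "
from h import *
rel([532.5,-90.5,185],-.3+np.pi/2)"
```

```text
t 1.4 tcp [144.2 633.8 185.1] z [-0.  0. -1.] yaz 1.347 q [-1.374  0.615 -0.013  1.423  0.008  1.103 -0.04 ]
F [-1.2  0.2 -0.1] T [-0.   -0.02  0.  ] ff 0.0 w 0.997
tool shift m [-5.393e-01 -6.201e-01  1.000e-04]
turn [ 0.076 -1.495 -3.065  1.647]
```

```bash
python3 -m inch '[[[-0.04,-0.02,0],[0,0,0],0.6],[[-0.04,-0.02,0],[0,0,0],0.6],[[-0.04,-0.02,0],[0,0,0],0.6],[[-0.04,-0.02,0],[0,0,0],0.6],[[-0.04,-0.02,0],[0,0,0],0.6]]'
python3 -m inch '[[[-0.03,-0.035,0],[0,0,0],0.6],[[-0.03,-0.035,0],[0,0,0],0.6],[[-0.03,-0.035,0],[0,0,0],0.6],[[-0.03,-0.035,0],[0,0,0],0.6],[[-0.03,-0.035,0],[0,0,0],0.6]]'
python3 -m inch '[[[-0.03,-0.035,0],[0,0,0],0.6],[[-0.03,-0.035,0],[0,0,0],0.6],[[-0.03,-0.035,0],[0,0,0],0.6],[[-0.03,-0.035,0],[0,0,0],0.6],[[-0.03,-0.035,0],[0,0,0.076],0.6]]'
python3 -c "
from h import *
rel([532.5,-90.5,185],-.3+np.pi/2)"
```

```text
t: 1.9
eef_pos: [318.3, 490.7, 185.3]
tcp_rot: [0.112, 0.994, 0.0, 0.0]
contact_force: [-0.6, -0.5, -0.0]
gripper_width: 0.627
finger_force: 0.0
t: 2.4
eef_pos: [425.3, 286.4, 185.4]
tcp_rot: [0.112, 0.994, 0.0, 0.0]
contact_force: [0.4, 0.2, -0.3]
gripper_width: 0.596
finger_force: 0.0
t: 2.9
eef_pos: [532.8, 82.3, 185.4]
tcp_rot: [0.15, 0.989, 0.0, 0.0]
contact_force: [1.0, 0.4, -0.5]
gripper_width: 0.601
finger_force: 0.0
t 2.9 tcp [532.8  82.3 185.4] z [ 0.001  0.    -1.   ] yaz 1.269 q [-0.249  0.442  0.081  1.749 -0.043  0.952  1.118]
F [ 1.   0.4 -0.5] T [-0.01 -0.04  0.02] ff 0.0 w 0.601
tool shift m [-0.0511 -0.1651  0.0003]
turn [-2.000e-03 -1.572e+00  3.140e+00  1.569e+00]
```

```bash
python3 -m inch '[[[-0.01,-0.033,0],[0,0,0],0.6],[[-0.01,-0.033,0],[0,0,0],0.6],[[-0.01,-0.033,0],[0,0,0],0.6],[[-0.01,-0.033,0],[0,0,0],0.6],[[-0.01,-0.033,0],[0,0,0],0.6]]'
python3 -m inch '[[[0,0,0.03],[0,0,0],0.6],[[0,0,0.01],[0,0,0],0.6],[[0,0,0],[0,0,0],0.6]]'
python3 - <<'E'
from h import *
rel([532.5,-90.5,67],-.3+np.pi/2)
s,t=imaging.grab_frame("scene"),imaging.grab_frame("top")
c=np.hstack([cv2.resize(p["color"][v:v+90,u:u+60],(400,600),interpolation=cv2.INTER_CUBIC) for p,u,v in((s,163,140),(t,273,200))])
cv2.imwrite("pics/g.png",c)
E
```

```text
t: 3.4
eef_pos: [531.0, -89.7, 185.3]
tcp_rot: [0.149, 0.989, 0.0, 0.0]
contact_force: [0.7, -0.3, -0.3]
gripper_width: 0.599
finger_force: 0.0
t: 3.7
eef_pos: [529.6, -87.1, 143.6]
tcp_rot: [0.149, 0.989, 0.0, -0.002]
contact_force: [0.8, -0.0, -0.1]
gripper_width: 0.6
finger_force: 0.0
t 3.7 tcp [529.6 -87.1 143.6] z [-0.004  0.001 -1.   ] yaz 1.272 q [ 0.057  0.49   0.098  1.805 -0.062  0.854  1.457]
F [ 0.8 -0.  -0.1] T [ 0.01 -0.01 -0.04] ff 0.0 w 0.6
tool shift m [-0.0041 -0.0024  0.0765]
turn [ 1.000e-03 -1.569e+00 -3.140e+00  1.572e+00]
```

View pics/g.png

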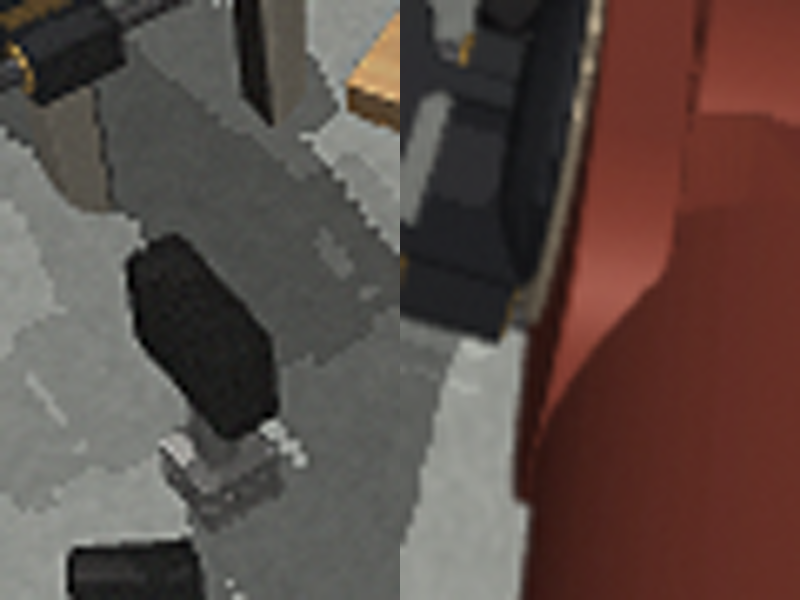

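```bash
python3 -m inch '[[[-0.0041,-0.0024,0.015],[0,0,0],0.6],[[0,0,0.02],[0,0,0],0.6],[[0,0,0.02],[0,0,0],0.6],[[0,0,0.02],[0,0,0],0.6],[[0,0,0],[0,0,0],0.6]]'
python3 -c "
from h import *
rel([532.5,-90.5,67],-.3+np.pi/2)"
```

```text
t: 4.3
eef_pos: [533.2, -90.5, 68.9]
tcp_rot: [0.148, 0.989, 0.0, -0.002]
contact_force: [0.1, 0.6, -0.1]
gripper_width: 0.598
finger_force: 0.0
t 4.3 tcp [533.2 -90.5  68.9] z [-0.003  0.001 -1.   ] yaz 1.273 q [ 0.072  0.596  0.085  1.871 -0.076  0.68   1.475]
F [ 0.1  0.6 -0.1] T [0.01 0.03 0.04] ff 0.0 w 0.598
tool shift m [ 0.0006 -0.0002  0.0019]
turn [ 2.000e-03 -1.569e+00 -3.139e+00  1.573e+00]
```

```bash
python3 -m inch '[[[0,0,0.001],[0,0,0],0.24],[[0,0,0],[0,0,0],0.2],[[0,0,0],[0,0,0],0.1],[[0,0,0],[0,0,0],0.1],[[0,0,0],[0,0,0],0.1]]' 20
python3 -m inch '[[[0,0,0],[0,0,0],0.0],[[0,0,0],[0,0,0],0.0],[[0,0,0],[0,0,0],0.0]]' 60
python3 -m inch '[[[0,0,-0.002],[0,0,0],0],[[0,0,-0.01],[0,0,0],0],[[0,0,-0.03],[0,0,0],0],[[0,0,-0.035],[0,0,0],0],[[0,0,-0.02],[0,0,0],0]]'
python3 -c "
from h import *
rel([501,162.4,165],.18+np.pi/2)"
```

```text
t: 4.8
eef_pos: [534.6, -91.9, 69.7]
tcp_rot: [0.149, 0.989, 0.0, 0.001]
contact_force: [-0.2, 0.3, 1.6]
gripper_width: 0.254
finger_force: 19.9
t: 5.1
eef_pos: [534.8, -92.0, 69.7]
tcp_rot: [0.149, 0.989, 0.0, 0.001]
contact_force: [-0.6, 0.3, 5.5]
gripper_width: 0.247
finger_force: 59.8
t: 5.6
eef_pos: [534.6, -92.1, 168.3]
tcp_rot: [0.149, 0.989, -0.0, 0.001]
contact_force: [-0.3, -0.0, -3.1]
gripper_width: 0.25
finger_force: 59.9
t 5.6 tcp [534.6 -92.1 168.3] z [ 0.002 -0.001 -1.   ] yaz 1.271 q [ 0.06   0.466  0.104  1.765 -0.059  0.912  1.46 ]
F [-0.3 -0.  -3.1] T [-0.05 -0.15  0.  ] ff 59.9 w 0.25
tool shift m [0.1073 0.2332 0.0031]
turn [-0.48  -2.051  2.662  1.091]
```

```bash
python3 -m inch '[[[0,0,0],[0,0,-0.12],0],[[0,0,0],[0,0,-0.12],0],[[0,0,0],[0,0,-0.12],0],[[0,0,0],[0,0,-0.12],0],[[0,0,0],[0,0,0],0]]'
python3 -c "
from h import *
rel([501,162.4,165],.18+np.pi/2)"
```

```text
t: 6.1
eef_pos: [533.2, -92.0, 165.7]
tcp_rot: [-0.09, 0.996, 0.0, -0.001]
contact_force: [-0.4, 0.5, -3.2]
gripper_width: 0.248
finger_force: 59.9
t 6.1 tcp [533.2 -92.  165.7] z [-0.002  0.    -1.   ] yaz 1.751 q [ 0.149  0.467 -0.027  1.765  0.015  0.911  1.866]
F [-0.4  0.5 -3.2] T [0.04 0.04 0.  ] ff 59.9 w 0.248
tool shift m [-0.0138  0.2561  0.0009]
turn [-0.    -1.571  3.141  1.571]
```

```bash
python3 -m inch '[[[-0.003,0.04,0],[0,0,0],0],[[-0.003,0.05,0],[0,0,0],0],[[-0.003,0.05,0],[0,0,0],0],[[-0.003,0.05,0],[0,0,0],0],[[-0.002,0.05,0],[0,0,0],0]]'
python3 -m inch '[[[0,0.016,0],[0,0,0],0],[[0,0,0],[0,0,0],0],[[0,0,0],[0,0,0],0]]'
python3 - <<'E'
from h import *
rel([501,162.4,165],.18+np.pi/2)
s,t=imaging.grab_frame("scene"),imaging.grab_frame("top")
c=np.hstack([cv2.resize(p["color"][v:v+90,u:u+60],(400,600),interpolation=cv2.INTER_CUBIC) for p,u,v in((s,220,70),(t,145,205))])
cv2.imwrite("pics/g2.png",c)
E
```

```text
t: 6.6
eef_pos: [504.2, 148.1, 166.0]
tcp_rot: [-0.088, 0.996, -0.0, -0.0]
contact_force: [1.3, -0.3, -2.8]
gripper_width: 0.245
finger_force: 59.9
t: 6.9
eef_pos: [501.9, 160.9, 165.8]
tcp_rot: [-0.089, 0.996, -0.001, -0.0]
contact_force: [-0.8, -0.4, -3.2]
gripper_width: 0.245
finger_force: 59.9
t 6.9 tcp [501.9 160.9 165.8] z [-0.001 -0.002 -1.   ] yaz 1.749 q [-0.316  0.447 -0.054  1.803  0.032  0.894  1.365]
F [-0.8 -0.4 -3.2] T [-0.04 -0.04  0.08] ff 59.9 w 0.245
tool shift m [0.0006 0.0016 0.0008]
turn [-2.000e-03 -1.572e+00  3.140e+00  1.569e+00]
```

View pics/g2.png

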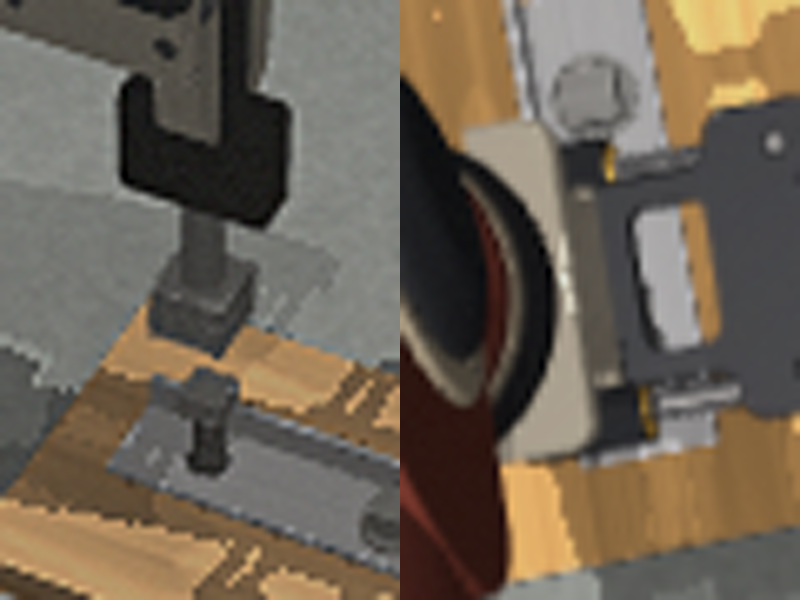

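The scene view shows the socket about 30 mm above the head and slightly left of the screw axis. I overlay the model outlines to measure the offset.

```bash
python3 - <<'E'
from h import *
s=imaging.grab_frame("scene"); o=get_obs(); x,y,z=o["eef_pos"]; print(x,y,z)
u0,v0,k=222,98,13
a=cv2.resize(cv2.convertScaleAbs(s["color"][v0:v0+45,u0:u0+60],alpha=1.4,beta=10),(780,585),interpolation=cv2.INTER_CUBIC)
pt=lambda X:tuple(int(round(q)) for q in (proj(s,X)-[u0,v0]+.5)*k-.5)
def wire(B,c):
    for i in range(8):
        for j in range(i+1,8):
            if bin(i^j).count("1")==1: cv2.line(a,pt(B[i]),pt(B[j]),c,1)
m=z-69.7
wire(box(x,y,.18,m,m+24,31,31),(0,0,255)); cv2.line(a,pt((x,y,m+24)),pt((x,y,m+64)),(0,0,255),1)
wire(box(501.1,162.5,.18,51,63,18,18),(0,255,0)); cv2.line(a,pt((501.1,162.5,22)),pt((501.1,162.5,51)),(0,255,0),1)
cv2.imwrite("pics/ov.png",a)
p0=proj(s,(501,162,80))
for n,d in(("x",(1,0,0)),("y",(0,1,0)),("z",(0,0,1))): print(n,(proj(s,np.array((501,162,80.))+d)-p0)*k)
E
```

```text
502.52340465349835 159.59463307759296 165.96158923533906
x [4.11068283 2.22958082]
y [ 3.13688069 -2.88394478]
z [ 0.032839   -3.72670756]
```

View pics/ov.png

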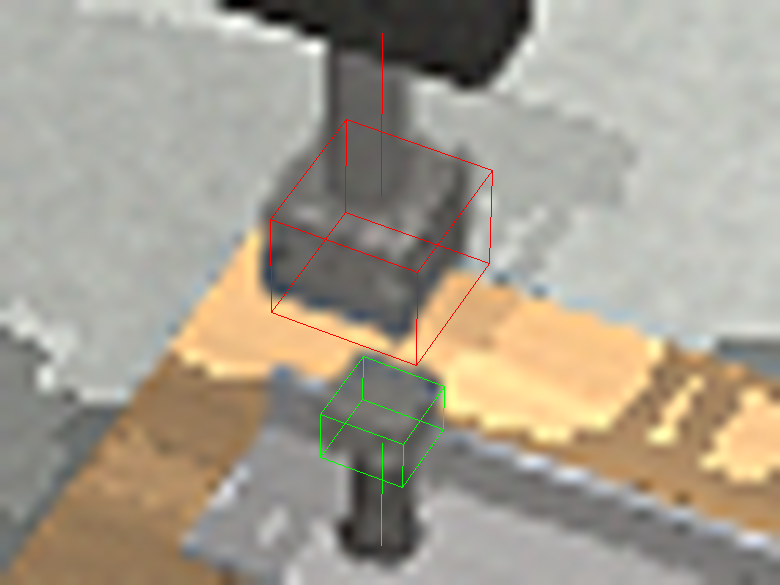

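The overlay shows the real socket about 15 px left of and 22 px above its model (near corner (400,338) vs (417,365)), while the screw sits close to its own. So the driver is about 3 mm back along the handle axis, and I correct by about (+2,+2) mm before going down.

```bash
python3 -c "
from h import *
rel([504.5,162.1,140],.17+np.pi/2)"
```

```text
t 7.05 tcp [502.5 159.6 166. ] z [-0.    -0.002 -1.   ] yaz 1.746 q [-0.313  0.447 -0.053  1.803  0.031  0.894  1.365]
F [ 0.3 -0.1 -3.2] T [ 0.03 -0.05  0.08] ff 59.9 w 0.245
tool shift m [-0.0024  0.0022  0.026 ]
turn [ 0.006 -1.565 -3.136  1.576]
```

```bash
python3 -m inch '[[[-0.0024,0.0022,0.01],[0,0,0],0],[[0,0,0.01],[0,0,0],0],[[0,0,0.006],[0,0,0],0],[[0,0,0],[0,0,0],0]]'
python3 -c "
from h import *
rel([504.5,162.1,132],.17+np.pi/2)"
```

```text
t: 7.45
eef_pos: [502.9, 164.1, 138.5]
tcp_rot: [-0.09, 0.996, -0.0, -0.002]
contact_force: [-0.1, 0.5, -2.8]
gripper_width: 0.248
finger_force: 59.9
t 7.45 tcp [502.9 164.1 138.5] z [-0.003 -0.001 -1.   ] yaz 1.751 q [-0.319  0.484 -0.055  1.83   0.035  0.832  1.359]
F [-0.1  0.5 -2.8] T [ 0.04  0.04 -0.01] ff 59.9 w 0.248
tool shift m [-0.0012 -0.0022  0.0064]
turn [ 0.01  -1.561 -3.132  1.581]
```

```bash
for i in 1 2 3; do python3 -m inch '[[[0,0,0],[0,0,0],0]]' | grep eef; done; python3 -c "
from h import *
rel([504.5,162.1,132],.17+np.pi/2)"
```

```text
eef_pos: [504.0, 164.7, 139.7]
eef_pos: [504.3, 164.9, 140.3]
eef_pos: [504.4, 164.9, 140.4]
t 7.75 tcp [504.4 164.9 140.4] z [ 0.001  0.    -1.   ] yaz 1.751 q [-0.32   0.482 -0.055  1.827  0.035  0.833  1.359]
F [ 0.4  0.  -3.7] T [ 0.04 -0.02 -0.  ] ff 59.9 w 0.248
tool shift m [ 0.0004 -0.0028  0.0084]
turn [ 0.01  -1.561 -3.131  1.581]
```

```bash
python3 -m inch '[[[0,-0.0025,0],[0,0,0],0],[[0,0,0],[0,0,0],0],[[0,0,0],[0,0,0],0],[[0,0,0],[0,0,0],0],[[0,0,0],[0,0,0],0]]' | grep eef
python3 - <<'E'
from h import *
s=imaging.grab_frame("scene"); o=get_obs(); x,y,z=o["eef_pos"]; print(x,y,z)
u0,v0,k=232,98,16
a=cv2.resize(cv2.convertScaleAbs(s["color"][v0:v0+37,u0:u0+40],alpha=1.8,beta=20),(640,592),interpolation=cv2.INTER_CUBIC)
pt=lambda X:tuple(int(round(q)) for q in (proj(s,X)-[u0,v0]+.5)*k-.5)
def wire(B,c):
    for i in range(8):
        for j in range(i+1,8):
            if bin(i^j).count("1")==1: cv2.line(a,pt(B[i]),pt(B[j]),c,1)
m=z-69.7
wire(box(x-3.4,y+.4,.18,m,m+24,31,31),(0,0,255)); cv2.line(a,pt((x-3.4,y+.4,m+24)),pt((x-3.4,y+.4,m+64)),(0,0,255),1)
cv2.line(a,pt((501.1,162.5,22)),pt((501.1,162.5,51)),(0,255,0),1)
cv2.imwrite("pics/ov2.png",a)
p0=proj(s,(501,162,80))
for n,d in(("x",(1,0,0)),("y",(0,1,0)),("z",(0,0,1))): print(n,(proj(s,np.array((501,162,80.))+d)-p0)*k)
E
```

```text
eef_pos: [504.5, 162.4, 140.0]
504.4753920146085 162.38357343305972 140.0479498695436
x [5.05930194 2.74409947]
y [ 3.86077624 -3.5494705 ]
z [ 0.04041723 -4.586717  ]
```

View pics/ov2.png

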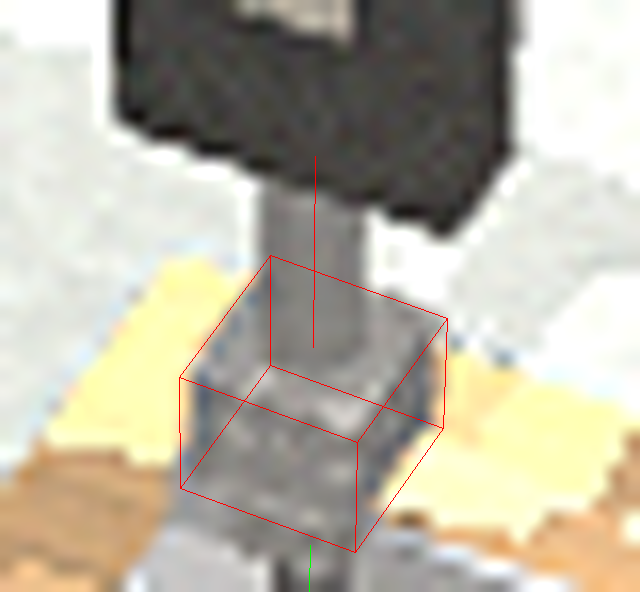

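The driver's shank (centre col 313) now matches both its model (314) and the screw's shank (about 313). Going down onto the head.

```bash
python3 -m inch '[[[0,0,0.003],[0,0,0],0],[[0,0,0.003],[0,0,0],0],[[0,0,0],[0,0,0],0],[[0,0,0],[0,0,0],0]]' | egrep 'eef|contact'
python3 -m inch '[[[0,0,0.002],[0,0,0],0],[[0,0,0],[0,0,0],0],[[0,0,0],[0,0,0],0]]' | egrep 'eef|contact'
python3 -m inch '[[[0,0,0.001],[0,0,0],0],[[0,0,0],[0,0,0],0],[[0,0,0],[0,0,0],0]]' | egrep 'eef|contact'
```

```text
eef_pos: [504.4, 162.3, 133.8]
contact_force: [0.2, 0.5, -2.5]
eef_pos: [504.5, 162.3, 132.0]
contact_force: [0.2, 0.6, -2.8]
eef_pos: [504.5, 162.3, 131.0]
contact_force: [0.5, -0.7, -3.8]
```

```bash
for i in 1 2 3; do python3 -m inch '[[[0,0,0.001],[0,0,0],0],[[0,0,0],[0,0,0],0],[[0,0,0],[0,0,0],0]]' | egrep 'eef|contact|rot'; done
```

```text
eef_pos: [504.5, 162.3, 130.0]
tcp_rot: [-0.09, 0.996, -0.0, -0.0]
contact_force: [0.0, 0.3, -2.5]
eef_pos: [504.5, 162.3, 129.0]
tcp_rot: [-0.09, 0.996, -0.0, -0.0]
contact_force: [-0.4, -0.1, -3.2]
eef_pos: [504.5, 162.3, 128.0]
tcp_rot: [-0.09, 0.996, -0.0, -0.0]
contact_force: [-1.1, 0.1, -2.7]
```

```bash
for i in 1 2 3 4; do python3 -m inch '[[[0,0,0.001],[0,0,0],0],[[0,0,0.001],[0,0,0],0],[[0,0,0],[0,0,0],0],[[0,0,0],[0,0,0],0]]' | egrep 'eef|contact'; done
```

```text
eef_pos: [504.5, 162.3, 126.0]
contact_force: [-0.8, 0.3, -3.3]
eef_pos: [504.5, 162.3, 124.0]
contact_force: [-0.2, 0.4, -2.4]
eef_pos: [504.5, 162.3, 122.0]
contact_force: [0.1, -0.2, -3.3]
eef_pos: [504.5, 162.3, 120.0]
contact_force: [-0.4, -0.3, -3.1]
```

```bash
for i in 1 2 3; do python3 -m inch '[[[0,0,0.0005],[0,0,0],0],[[0,0,0],[0,0,0],0],[[0,0,0],[0,0,0],0]]' | egrep 'eef|contact'; done
```

```text
eef_pos: [504.5, 162.3, 119.6]
contact_force: [-0.9, -0.4, -2.9]
eef_pos: [504.5, 162.3, 119.0]
contact_force: [-0.7, 1.0, -4.0]
eef_pos: [504.8, 162.4, 118.9]
contact_force: [-0.2, -0.2, -0.6]
```

```bash
for i in 1 2; do python3 -m inch '[[[0,0,0.0005],[0,0,0],0],[[0,0,0],[0,0,0],0],[[0,0,0],[0,0,0],0]]' | egrep 'eef|contact'; done;  python3 -m inch '[[[0,0,0.001],[0,0,0],0],[[0,0,0],[0,0,0],0],[[0,0,0],[0,0,0],0]]' | egrep 'eef|contact|time|t:'
```

```text
eef_pos: [505.2, 162.5, 118.8]
contact_force: [-0.5, -1.2, 5.2]
eef_pos: [505.6, 162.6, 118.7]
contact_force: [-0.5, 0.2, 6.6]
t: 13.6
eef_pos: [506.3, 162.8, 118.7]
tcp_rot: [-0.09, 0.996, 0.0, 0.002]
contact_force: [-0.6, -0.9, 11.3]
```

```bash
python3 -m inch '[[[0.0008,0,0.0006],[0,0,0],0],[[0,0,0.0006],[0,0,0],0],[[0,0,0],[0,0,0],0],[[0,0,0],[0,0,0],0],[[0,0,0],[0,0,0],0]]' | egrep 'eef|contact|rot'; python3 -c "
from h import *
rel(None)"
```

```text
eef_pos: [506.7, 163.0, 118.6]
tcp_rot: [-0.09, 0.996, 0.001, 0.004]
contact_force: [-1.5, -0.7, 15.7]
t 14.1 tcp [506.7 163.  118.6] z [ 0.007  0.002 -1.   ] yaz 1.751 q [-0.316  0.51  -0.054  1.854  0.038  0.772  1.36 ]
F [-1.5 -0.7 15.7] T [-0.31  0.31  0.01] ff 59.9 w 0.252
```

```bash
python3 -m inch '[[[0.0003,0,0.0006],[0,0,0],0],[[0,0,0],[0,0,0],0],[[0,0,0],[0,0,0],0]]' | egrep 'eef|contact|rot'; python3 -m inch '[[[0.00008,-0.0004,0.00005],[0,0,0.12],0],[[0.00008,-0.0004,0.00005],[0,0,0.12],0],[[0.00008,-0.0004,0.00015],[0,0,0.12],0],[[0,0,0],[0,0,0],0],[[0,0,0],[0,0,0],0]]' | egrep 'eef|contact|rot'; python3 -c "
from h import *
rel(None)"
```

```text
eef_pos: [506.9, 163.0, 118.5]
tcp_rot: [-0.09, 0.996, 0.001, 0.004]
contact_force: [-1.7, -0.9, 18.4]
eef_pos: [506.6, 161.2, 118.2]
tcp_rot: [0.09, 0.996, 0.001, 0.004]
contact_force: [-1.0, -2.0, 19.3]
t 14.9 tcp [506.6 161.2 118.2] z [ 0.008  0.001 -1.   ] yaz 1.391 q [-0.385  0.509  0.051  1.859 -0.034  0.767  1.075]
F [-1.  -2.  19.3] T [-0.49  0.45 -0.02] ff 59.9 w 0.244
```

```bash
python3 -m inch '[[[0.00008,-0.0004,0.00013],[0,0,0.12],0],[[0.00008,-0.0004,0.00013],[0,0,0.12],0],[[0.00008,-0.0004,0.00013],[0,0,0.12],0],[[0.00008,-0.0004,0.00013],[0,0,0.12],0],[[0,0,0],[0,0,0],0]]' | egrep 'eef|contact|rot'; python3 -c "
from h import *
rel(None)"
```

```text
eef_pos: [505.1, 159.2, 117.6]
tcp_rot: [0.325, 0.946, 0.001, 0.003]
contact_force: [-2.1, -2.0, 19.0]
t 15.4 tcp [505.1 159.2 117.6] z [ 0.006  0.001 -1.   ] yaz 0.909 q [-0.476  0.513  0.191  1.866 -0.133  0.768  0.695]
F [-2.1 -2.  19. ] T [-0.67  0.75 -0.  ] ff 60.0 w 0.245
```

```bash
python3 -m inch '[[[0.0003,-0.0004,0.00014],[0,0,0.12],0],[[0.0003,-0.0004,0.00015],[0,0,0.12],0],[[0.0003,-0.0004,0.00015],[0,0,0.12],0],[[0.0003,-0.0004,0.00015],[0,0,0.12],0],[[0,0,0],[0,0,0],0]]' | egrep 'eef|contact|rot'; python3 -c "
from h import *
rel(None)"
```

```text
eef_pos: [502.8, 158.9, 117.0]
tcp_rot: [0.54, 0.841, 0.002, 0.002]
contact_force: [-1.8, -1.3, 20.8]
t 15.9 tcp [502.8 158.9 117. ] z [ 0.005  0.001 -1.   ] yaz 0.429 q [-0.57   0.523  0.331  1.875 -0.233  0.775  0.315]
F [-1.8 -1.3 20.8] T [-0.73  0.88  0.06] ff 60.0 w 0.254
```

```bash
python3 -m inch '[[[0.0001,-0.0004,0.0001],[0,0,0.12],0],[[0.0001,-0.0004,0.00012],[0,0,0.12],0],[[0.0001,-0.0004,0.00012],[0,0,0.12],0],[[0.0001,-0.0004,0.00012],[0,0,0.12],0],[[0,0,0],[0,0,0],0]]' | egrep 'eef|contact|rot'; python3 -c "
from h import *
rel(None)"
```

```text
eef_pos: [500.9, 159.1, 116.3]
tcp_rot: [0.725, 0.689, 0.002, 0.001]
contact_force: [-2.9, -0.4, 20.2]
t 16.4 tcp [500.9 159.1 116.3] z [ 0.005  0.001 -1.   ] yaz -0.051 q [-0.661  0.542  0.471  1.883 -0.336  0.79  -0.062]
F [-2.9 -0.4 20.2] T [-0.51  1.    0.09] ff 60.0 w 0.245
```

```bash
python3 -m inch '[[[0.0001,-0.0004,0.00012],[0,0,0.12],0],[[0.0001,-0.0004,0.00012],[0,0,0.12],0],[[0.0001,-0.0004,0.00014],[0,0,0.12],0],[[0.0001,-0.0004,0.00014],[0,0,0.12],0],[[0,0,0],[0,0,0],0]]' | egrep 'eef|contact|rot'; python3 -c "
from h import *
rel(None)"
```

```text
eef_pos: [499.6, 160.1, 115.7]
tcp_rot: [0.868, 0.497, 0.003, 0.0]
contact_force: [-3.1, -1.3, 20.7]
t 16.9 tcp [499.6 160.1 115.7] z [ 0.005  0.002 -1.   ] yaz -0.531 q [-0.751  0.569  0.611  1.889 -0.44   0.815 -0.438]
F [-3.1 -1.3 20.7] T [-0.27  1.01  0.01] ff 59.9 w 0.248
```

```bash
for i in 1 2; do python3 -m inch '[[[0.0001,-0.0004,0.00012],[0,0,0.12],0],[[0.0001,-0.0004,0.00012],[0,0,0.12],0],[[0.0001,-0.0004,0.00013],[0,0,0.12],0],[[0.0001,-0.0004,0.00013],[0,0,0.12],0],[[0,0,0],[0,0,0],0]]' | egrep 'eef|contact|rot'; done; python3 -c "
from h import *
rel(None)"
```

```text
eef_pos: [498.9, 161.4, 115.2]
tcp_rot: [0.961, 0.276, 0.003, -0.0]
contact_force: [-2.6, -1.4, 19.6]
eef_pos: [498.7, 162.7, 114.5]
tcp_rot: [0.999, 0.04, 0.003, -0.0]
contact_force: [-3.0, -0.7, 19.2]
t 17.9 tcp [498.7 162.7 114.5] z [ 0.005  0.001 -1.   ] yaz -1.491 q [-0.909  0.655  0.889  1.895 -0.648  0.902 -1.19 ]
F [-3.  -0.7 19.2] T [-0.19  0.92  0.  ] ff 59.9 w 0.248
```

```bash
python3 -m inch '[[[0,0,-0.001],[0,0,0],0],[[0,0,-0.001],[0,0,0],0],[[0,0,-0.0005],[0,0,0],0],[[0,0,0],[0,0,0],0],[[0,0,0],[0,0,0],0]]' | egrep 'eef|contact|rot'; python3 -m inch '[[[0,0,-0.0005],[0,0,0],0],[[0,0,0],[0,0,0],0],[[0,0,0],[0,0,0],0]]' | egrep 'eef|contact|rot'
```

```text
eef_pos: [496.9, 162.7, 114.7]
tcp_rot: [0.999, 0.041, 0.001, 0.0]
contact_force: [0.1, -0.4, 5.8]
eef_pos: [496.6, 162.8, 114.7]
tcp_rot: [0.999, 0.041, 0.0, 0.0]
contact_force: [-0.3, 0.0, 5.7]
```

```bash
python3 -m inch '[[[0,0,-0.0006],[0,0,0],0],[[0,0,0],[0,0,0],0],[[0,0,0],[0,0,0],0]]' | egrep 'eef|contact'; python3 -m inch '[[[0,0,0],[0,0,0],0.35],[[0,0,0],[0,0,0],0.5],[[0,0,0],[0,0,0],0.6],[[0,0,0],[0,0,0],0.6],[[0,0,0],[0,0,0],0.6]]' 20;  python3 -m inch '[[[0,0,0],[0,0,0],0.6],[[0,0,-0.01],[0,0,0],0.6],[[0,0,-0.02],[0,0,0],0.6],[[0,0,-0.03],[0,0,0],0.6],[[0,0,-0.03],[0,0,0],0.6]]'; python3 -m inch '[[[0,0,-0.03],[0,0,0],0.6],[[0,0,-0.02],[0,0,0],0.6],[[0,0,0],[0,0,0],0.6]]'
python3 - <<'E'
from h import *
s=imaging.grab_frame("scene"); rel(None)
cv2.imwrite("pics/fin.png",cv2.resize(s["color"][75:165,190:310],(800,600),interpolation=cv2.INTER_CUBIC))
E
```

```text
eef_pos: [496.1, 162.9, 114.7]
contact_force: [0.6, -1.7, 1.7]
t: 19.5
eef_pos: [496.1, 163.2, 114.9]
tcp_rot: [0.999, 0.041, -0.0, -0.0]
contact_force: [-0.4, -0.3, 0.3]
gripper_width: 0.593
finger_force: 0.0
t: 20.0
eef_pos: [496.0, 162.8, 206.5]
tcp_rot: [0.999, 0.041, -0.0, 0.0]
contact_force: [0.6, -0.3, -1.0]
gripper_width: 0.598
finger_force: 0.0
t: 20.3
eef_pos: [498.3, 162.6, 258.4]
tcp_rot: [0.999, 0.041, 0.003, -0.001]
contact_force: [-0.2, -0.5, -0.2]
gripper_width: 0.6
finger_force: 0.0
t 20.35 tcp [496.9 162.9 256.4] z [ 0.003  0.001 -1.   ] yaz -1.489 q [-1.012  0.503  1.033  1.699 -0.461  1.203 -1.352]
F [-0.9 -0.9  0. ] T [-0.01  0.16 -0.01] ff 0.0 w 0.601
```

View pics/fin.png

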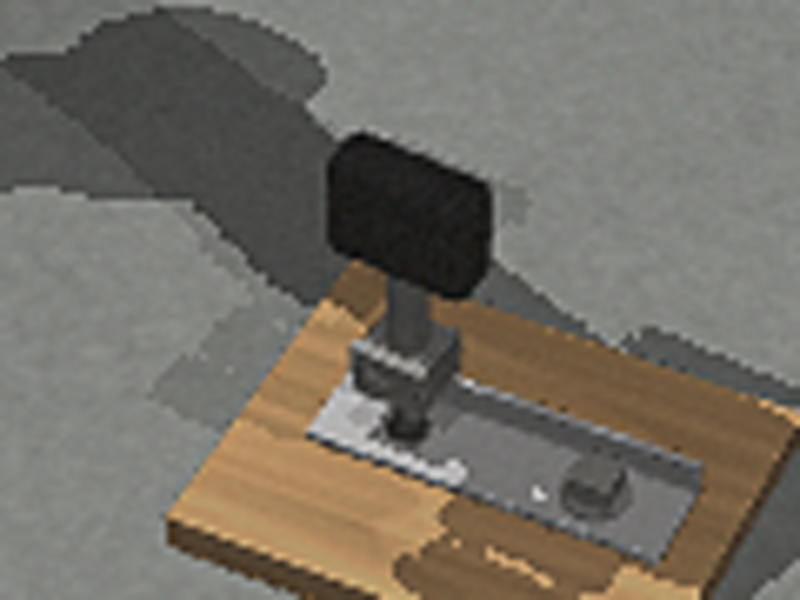

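The picture shows the driver upright on the screw (handle at about (410,215), socket at about (405,360)), with the gripper clear above it. I hand in.

```bash
python3 -m inch '[[[0,0,0],[0,0,0],0.6],[[0,0,0],[0,0,0],0.6],[[0,0,0],[0,0,0],0.6]]' | grep contact; python3 -c "
from plant import manip
print(manip.close_job())"
```

```text
contact_force: [-0.2, 0.0, -0.2]
the job is handed in; nothing more can be done
None
```

The job is handed in: the large driver was seated and turned clockwise about 3.2 rad under roughly 22 N, sinking the screw about 4 mm by arm readings, and the last picture shows it standing upright on the head with the gripper clear; the hand-in call returned no verdict.

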